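Find the unclamped cover of the service box and push it open

TASK

Four identical covers close the service box, and all but one are clamped from below: press lightly with a fingertip on one side of each cover in turn, until you find the one that rocks. Then push that cover by its rib, away from you, until it is fully open, and leave it there. Grip and lift nothing, do not lean hard on the covers, and leave the things standing around the box where they are.

Things in the scene. Friction and masses are not known exactly. Their poses are not given: they have to be found in the camera images.
- service_box: Fixed grey box, 175 (x) x 388 (y) mm, 62 mm high to the cover tops, 78 to their ribs. Origin on the worktop, mid-width, 100 mm behind the front face; x points to its back (away from the robot), y left along the row. Four lanes 96 mm apart, 4 mm walls between, ending 7 mm below the cover tops; a cover slides back over its lane's open recess. All covers but one, drawn anew each time, are clamped inside.
- cover_a_top (a point): Centre of the flat top of cover a (leftmost, largest y), 62 mm above the worktop; axes as the box's. Aluminium plate 100 (x) x 88 (y) x 10 mm. Rib across its top: 60 mm long in y (middle y = 0), 16 mm high, upright near face at x = +15 mm, back sloping down to x = +40 mm; near of the rib 65 mm of plate is flat and free.
- cover_a (a joint): Rock of cover a about a pivot along the box's x under its middle; rad, 0 level, positive = left (+y) side up, right side down. Unclamped it rocks to stops at +-0.15 (4 mm down at 28 mm from the middle) under 2.5 N there and springs back level; clamped it stays within 0.04 (about 1 mm).
- slide_a (a joint): Slide of cover a along the box's +x; m, 0 shut, 0.060 fully open (stop). Unclamped it slides under 2 to 4 N and stays where left; clamped it moves at most 4 mm.
- rib_back_a: Sloping back of the rib on cover a, fixed to it: 60 mm long in y, falling from the rib's top to the plate between x = +22 and +40 mm from the centre of the cover's top. Origin on the cover's pivot, 10 mm under the centre of its top. It needs no touch.
- cover_b_top (a point): Centre of the flat top of cover b (second from left), 62 mm above the worktop; axes as the box's. Aluminium plate 100 (x) x 88 (y) x 10 mm. Rib across its top: 60 mm long in y (middle y = 0), 16 mm high, upright near face at x = +15 mm, back sloping down to x = +40 mm; near of the rib 65 mm of plate is flat and free.
- cover_b (a joint): Rock of cover b about a pivot along the box's x under its middle; rad, 0 level, positive = left (+y) side up, right side down. Unclamped it rocks to stops at +-0.15 (4 mm down at 28 mm from the middle) under 2.5 N there and springs back level; clamped it stays within 0.04 (about 1 mm).
- slide_b (a joint): Slide of cover b along the box's +x; m, 0 shut, 0.060 fully open (stop). Unclamped it slides under 2 to 4 N and stays where left; clamped it moves at most 4 mm.
- rib_back_b: Sloping back of the rib on cover b, fixed to it: 60 mm long in y, falling from the rib's top to the plate between x = +22 and +40 mm from the centre of the cover's top. Origin on the cover's pivot, 10 mm under the centre of its top. It needs no touch.
- cover_c_top (a point): Centre of the flat top of cover c (third from left), 62 mm above the worktop; axes as the box's. Aluminium plate 100 (x) x 88 (y) x 10 mm. Rib across its top: 60 mm long in y (middle y = 0), 16 mm high, upright near face at x = +15 mm, back sloping down to x = +40 mm; near of the rib 65 mm of plate is flat and free.
- cover_c (a joint): Rock of cover c about a pivot along the box's x under its middle; rad, 0 level, positive = left (+y) side up, right side down. Unclamped it rocks to stops at +-0.15 (4 mm down at 28 mm from the middle) under 2.5 N there and springs back level; clamped it stays within 0.04 (about 1 mm).
- slide_c (a joint): Slide of cover c along the box's +x; m, 0 shut, 0.060 fully open (stop). Unclamped it slides under 2 to 4 N and stays where left; clamped it moves at most 4 mm.
- rib_back_c: Sloping back of the rib on cover c, fixed to it: 60 mm long in y, falling from the rib's top to the plate between x = +22 and +40 mm from the centre of the cover's top. Origin on the cover's pivot, 10 mm under the centre of its top. It needs no touch.
- cover_d_top (a point): Centre of the flat top of cover d (rightmost), 62 mm above the worktop; axes as the box's. Aluminium plate 100 (x) x 88 (y) x 10 mm. Rib across its top: 60 mm long in y (middle y = 0), 16 mm high, upright near face at x = +15 mm, back sloping down to x = +40 mm; near of the rib 65 mm of plate is flat and free.
- cover_d (a joint): Rock of cover d about a pivot along the box's x under its middle; rad, 0 level, positive = left (+y) side up, right side down. Unclamped it rocks to stops at +-0.15 (4 mm down at 28 mm from the middle) under 2.5 N there and springs back level; clamped it stays within 0.04 (about 1 mm).
- slide_d (a joint): Slide of cover d along the box's +x; m, 0 shut, 0.060 fully open (stop). Unclamped it slides under 2 to 4 N and stays where left; clamped it moves at most 4 mm.
- rib_back_d: Sloping back of the rib on cover d, fixed to it: 60 mm long in y, falling from the rib's top to the plate between x = +22 and +40 mm from the centre of the cover's top. Origin on the cover's pivot, 10 mm under the centre of its top. It needs no touch.
- cup_white: Bystander: loose specimen cup with white screw cap, 52 mm diameter, 64 mm high, in front of the box. Origin: centre of its underside.
- cup_red: Bystander: loose specimen cup with red screw cap, 52 mm diameter, 64 mm high, right of the box. Origin: centre of its underside.
- stapler: Bystander: loose small stapler, 125 x 32 x 36 mm, left of the box. Origin: centre of its underside.
- tumbler: Bystander: loose empty steel tumbler, 63 mm diameter, 81 mm high, behind the box. Origin: centre of its underside.
- dropper: Bystander: loose dropper bottle, 27 mm diameter, 74 mm high, in front of the box. Origin: centre of its underside.

How it is judged:
On the way, in this order (a step that is already met when the one before it is completed fails the run):
1. the unclamped cover, still shut, is pressed on one side until it rocks (((value of joint slide_a below 0.01 m and (value of joint cover_a above 0.06 rad or value of joint cover_a below -0.06 rad)) or (value of joint slide_b below 0.01 m and (value of joint cover_b above 0.06 rad or value of joint cover_b below -0.06 rad)) or (value of joint slide_c below 0.01 m and (value of joint cover_c above 0.06 rad or value of joint cover_c below -0.06 rad)) or (value of joint slide_d below 0.01 m and (value of joint cover_d above 0.06 rad or value of joint cover_d below -0.06 rad)))), for 0.1 s.
2. that cover is pushed open (value of joint any of slide_a, slide_b, slide_c, slide_d above 0.05 m), for 0.2 s.
At the end, for the whole second after the job is handed in: The unclamped cover stands open by more than 50 mm of its 60 mm, level and at rest; every bystander is upright and within 20 mm of where it stood (((value of joint slide_a above 0.05 m and velocity of joint slide_a below 0.01 m/s and value of joint cover_a between -0.05 and 0.05 rad) or (value of joint slide_b above 0.05 m and velocity of joint slide_b below 0.01 m/s and value of joint cover_b between -0.05 and 0.05 rad) or (value of joint slide_c above 0.05 m and velocity of joint slide_c below 0.01 m/s and value of joint cover_c between -0.05 and 0.05 rad) or (value of joint slide_d above 0.05 m and velocity of joint slide_d below 0.01 m/s and value of joint cover_d between -0.05 and 0.05 rad)) and distance of each of cup_white, cup_red, stapler, tumbler, dropper from where it was at the start of the episode below 0.02 m and angle between each of cup_white, cup_red, stapler, tumbler, dropper's own z axis and vertical below 0.2 rad); the robot touches nothing.
It fails at once if a cover is pressed or pushed with more than 100 N (contact force between any of cover_a, cover_b, cover_c, cover_d and the fingers above 100 N).
It fails at once if a cover is gripped by its rib (more than 15 N on the rib's back) (contact force between any of rib_back_a, rib_back_b, rib_back_c, rib_back_d and the fingers above 15 N).
It fails at once if a bystander is lifted (height (world z) of any of cup_white, cup_red, stapler, tumbler, dropper above 0.015 m).
It fails at once if a bystander is knocked over or moved more than 20 mm (distance of any of cup_white, cup_red, stapler, tumbler, dropper from where it was at the start of the episode above 0.02 m or angle between any of cup_white, cup_red, stapler, tumbler, dropper's own z axis and vertical above 0.35 rad).
It also fails if it takes over 48 s, if anything falls off the work surface, if the arm or the gripper's body presses on something with over 40 N, if the wrist force passes 120 N, or if a joint passes its speed limit or range.

ROBOT

A 6-joint arm with a two-finger parallel gripper is mounted at the origin on a cart in front of the work surface, level with it; the furniture and walls round the work are solid. World frame = base frame: x ahead of the robot, y to its left, z up, the work surface at z = 0. Lengths are in m, angles in rad, forces in N, time in s.
With the tool pointing down it reaches from about 0.325 to 0.775 m from the base axis. Payload 5.5 kg.
Tool frame: the origin (TCP) lies midway between the tips of the shut fingers; the grasp point (between the pads) lies 19 mm behind it; y points along the fingers, x is the direction in which the jaws open and shut, and the axes are right-handed (so a half turn about y gives the same grasp; the last joint's range is limited). The gripper opens to 85 mm and grips with 20 to 120 N. Pads are 22 mm wide; open, the fingers measure 114 mm over their backs; the gripper's body (76 mm by 85 mm) begins 54 mm behind the grasp point. The pads swing forward as they close: fully open they stand 13 mm farther back than shut.
Start: joints at [1.195, 0.091, 1.231, -0, 1.82, -0.057], TCP at [0.188, 0.57, 0.231] pointing down, gripper open.
Joint ranges: [-2.87, 2.87], [-0.86, 2.18], [0.17, 2.46], [-1.51, 4.65], [0.06, 2.69], [-2.65, 2.65]. Speed limits (rad/s): [2.57, 2.57, 3.01, 3.14, 3.14, 3.14].

INTERFACE

Orientations are given as a unit quaternion [x, y, z, w].
In Python, from workcell import * gives the robot as it stands.
- The arm moves only by the tool play_rows, never from a script. Its argument "steps" is text: rows parted by semicolons, each of 7 numbers parted by spaces: the shift along the tool's x, y, z in mm, then the turn, a rotation vector about the tool's x, y, z in degrees, then the closure in counts, from 0 (fully open) to 255 (shut). A call has 1 to 20 rows; each row is the pose to reach, as a shift and turn from the pose commanded when the call began, along the tool's axes at that moment; what a row does not reach only later rows make up. A row lasts 1/8 s, in which the tool goes at most 62.5 mm and 10.7 degrees, less where a joint would pass 70% of its speed; a pose out of reach is approached as far as the arm can. A call with a gripper value outside its range is refused whole. The fingers move at their own pace and stop on an object; the grip force is fixed at half the most. Time passes only in rows, so rows that repeat a pose let the fingers close. It gives the time, the measured TCP pose, the force and the opening at its end, in the units of the state.
- state(): the state, without advancing time (a new reading comes with each control period).
- grab_frame(name): name is "side" or "top"; returns the picture (420x560x3 uint8, red, green, blue); there is no depth.
- camera_params(name): a dict with "fov_y" (degrees; the focal length in pixels is half the picture's height over the tangent of half this angle, whatever the lens; pixels are square), "cx", "cy" (the principal point, pixels), "extrinsics" (4x4, takes a point from world to camera coordinates). Camera axes: x right, y up, looking along -z (the intrinsics and any distortion apply to the point x, -y, -z); pixel columns grow to the right and rows downward; lengths in m; the calibration is good to about 2 mm. A picture is of the moment at which its call begins. camera_params takes no time and is no camera call.
- finish_job(): hands the job in, once; it reports no verdict.
The state is a dict: "t": time; "joint_pos": joint angles; "qvel": joint speeds; "joint_efforts": joint torques, N m; "position": TCP position; "tcp_rot": TCP orientation; "ft_force": force on the tool from outside, world axes, zero at the start; "ft_torque": the same for the moment, N m; "opening": finger opening in m.
Only numpy, scipy, OpenCV 4.12 (cv2) and the standard library are available. Lean on these libraries where they do the work, as an engineer would, in place of code of your own. Each camera call takes 0.05 s, during which the arm holds its last target.

## Working session

There is one attempt and no reset: what is moved stays moved. The work goes in short steps, Python scripts to look and compute and a tool call to move; the robot and the scene stay as the last step left them, time stands still between calls to the robot, and variables do not carry over. Pictures are saved under pics/ and viewed, and the job is handed in when it is done.

Besides the shell and the picture viewer there is one more tool, called after "Emit:" as name(argument=value, ...) on one line, values as JSON. play_rows: Moves the arm, as the interface text tells. Its arguments: {"type":"object","properties":{"steps":{"type":"string"}},"required":["steps"]}

```bash
mkdir -p pics; ls
python3 - <<'E'
from workcell import *
import cv2,numpy as np
s=state();print(s)
for n in("top","side"):
    f=grab_frame(n);cv2.imwrite(f"pics/{n}0.png",f[:,:,::-1]);print(n,camera_params(n))
E
```

```text
pics
{'t': 0.0, 'joint_pos': array([ 1.19526649e+00,  9.18547828e-02,  1.23192579e+00,  2.25323512e-05,
        1.81981014e+00, -5.67081319e-02]), 'qvel': array([ 1.22005660e-03, -5.24895689e-04,  2.76550631e-04, -3.94653141e-04,
        3.83931588e-04,  2.83885789e-05]), 'joint_efforts': array([ 3.94671952e-05, -4.58717215e+01, -4.18033504e+01, -6.86652015e-05,
        1.13001719e-02, -1.73612455e-05]), 'position': array([0.18795847, 0.56948575, 0.23013079]), 'tcp_rot': array([ 0.57340161,  0.41369441, -0.41489276, -0.57265306]), 'ft_force': array([0.27277127, 0.18993839, 0.73564668]), 'ft_torque': array([-0.04367114, -0.0026053 ,  0.01664003]), 'opening': 0.08534062085147469}
top {'fov_y': 45.77895008331204, 'cx': 286.415554186452, 'cy': 217.5365641632676, 'extrinsics': array([[-0.02221513, -0.99969504,  0.01078458,  0.11778327],
       [ 0.99493671, -0.02104922,  0.09827444, -0.58153215],
       [-0.09801746,  0.01291315,  0.99510091, -1.18575065],
       [ 0.        ,  0.        ,  0.        ,  1.        ]])}
side {'fov_y': 42.2150663655649, 'cx': 277.2452026610492, 'cy': 206.24282938822, 'extrinsics': array([[ 0.84175725, -0.53983737, -0.00451033, -0.41518892],
       [ 0.24557264,  0.37544935,  0.893718  , -0.26132308],
       [-0.48076897, -0.75340122,  0.4486065 , -0.91967352],
       [ 0.        ,  0.        ,  0.        ,  1.        ]])}
```

View pics/top0.png

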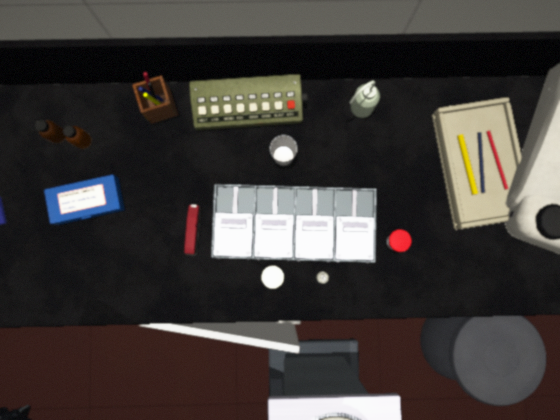

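View pics/side0.png

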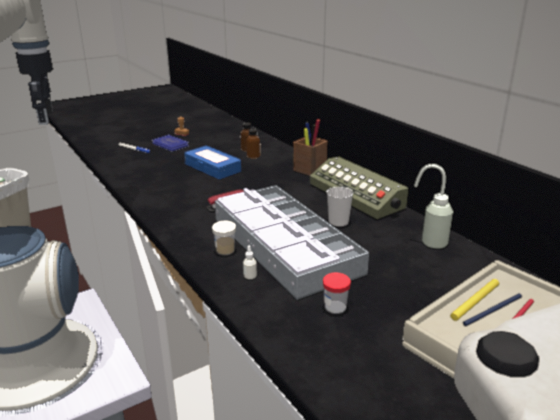

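```bash
cat > h.py <<'E'
import numpy as np,cv2
from workcell import *
def ray(n,u,v):
    p=camera_params(n);f=210/np.tan(np.radians(p["fov_y"]/2));E=p["extrinsics"];R=E[:3,:3];t=E[:3,3]
    d=R.T@np.array([(u-p["cx"])/f,-(v-p["cy"])/f,-1]);return -R.T@t,d
def onz(n,u,v,z):
    o,d=ray(n,u,v);return o+d*(z-o[2])/d[2]
def proj(n,P):
    p=camera_params(n);f=210/np.tan(np.radians(p["fov_y"]/2));E=p["extrinsics"]
    c=E[:3,:3]@np.asarray(P)+E[:3,3];return np.array([p["cx"]-f*c[0]/c[2],p["cy"]+f*c[1]/c[2]])
E
python3 - <<'E'
from h import *
im=cv2.imread("pics/top0.png");c=im[170:300,170:430]
cv2.imwrite("pics/topc.png",cv2.resize(c,None,fx=3,fy=3,interpolation=cv2.INTER_CUBIC))
g=im.min(2)
m=((g>185)*255).astype(np.uint8); m[:180]=0;m[290:]=0
n,l,s,ce=cv2.connectedComponentsWithStats(m)
for i in range(1,n):
    if s[i,4]>40: print(s[i],ce[i],onz("top",*ce[i],.062))
for z,pts in((.055,[(214,185),(376,188),(376,262),(211,258)]),):
    for q in pts: print(q,onz("top",*q,z))
im=cv2.imread("pics/side0.png");c=im[170:320,190:380]
cv2.imwrite("pics/sidec.png",cv2.resize(c,None,fx=4,fy=4,interpolation=cv2.INTER_CUBIC))
E
```

```text
[ 522  180   38   55 1104] [539.34692029 197.95652174] [ 0.61488484 -0.50089328  0.062     ]
[ 58 185  47  29 914] [ 81.24398249 198.59846827] [0.63597468 0.59073477 0.062     ]
[ 213  187   40   70 1822] [232.92316136 231.58671789] [0.54993156 0.23266661 0.062     ]
[ 254  188   40   70 1822] [273.59440176 232.61306257] [0.54543978 0.13668351 0.062     ]
[ 295  189   80   71 3590] [334.054039   234.71699164] [ 0.53738167 -0.00619793  0.062     ]
[262 266  21  22 372] [272.16129032 276.6155914 ] [0.4422264  0.14207375 0.062     ]
[319 275   8   7  47] [322.53191489 277.72340426] [0.43699712 0.02404485 0.062     ]
(214, 185) [0.66332669 0.27733458 0.055     ]
(376, 188) [ 0.64808287 -0.1114602   0.055     ]
(376, 262) [ 0.47096253 -0.10438     0.055     ]
(211, 258) [0.48901039 0.28579466 0.055     ]
```

View pics/topc.png

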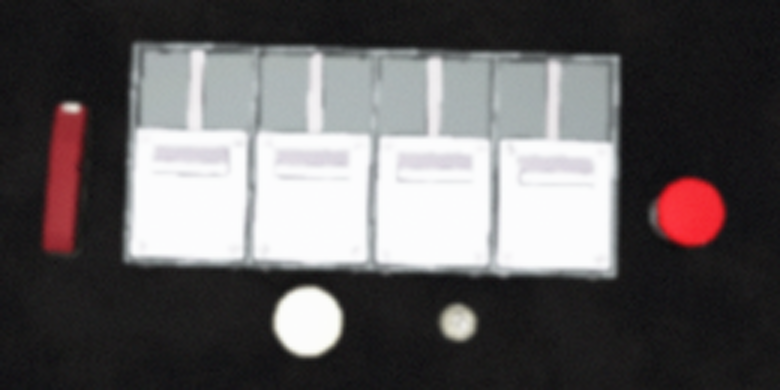

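View pics/sidec.png

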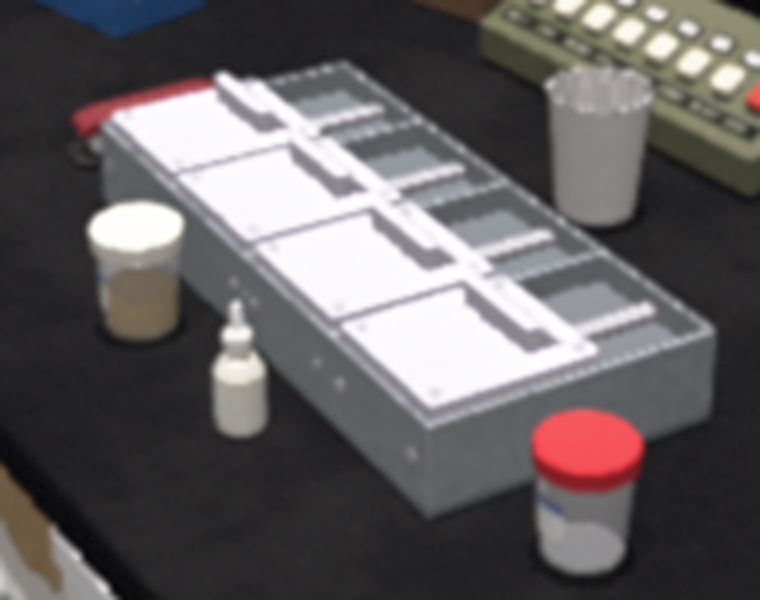

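Run:
```python
from h import *
from scipy.spatial.transform import Rotation as Rn
np.set_printoptions(precision=4,suppress=True)
P={'a':[(137,130),(249,133),(246,265),(127,262)],'b':[(257,133),(369,136),(368,268),(253,266)],'c':[(378,136),(490,140),(491,271),(377,268)],'d':[(499,140),(612,143),(612,274),(499,272)]}
for k,v in P.items():
    W=np.array([onz("top",170+(x+.5)/3-.5,170+(y+.5)/3-.5,.062)for x,y in v])[:,:2]
    print(k,W.mean(0),[np.linalg.norm(W[i]-W[(i+1)%4]).round(4) for i in range(4)], np.arctan2(*( (W[0]+W[1]-W[2]-W[3])[::-1])),np.arctan2(*((W[0]+W[3]-W[1]-W[2])*[-1,1])))
s=state();print(Rn.from_quat(s["tcp_rot"]).as_matrix())
for q in [(272,277,.064),(322.5,277.7,.074),(400,240,.064),(283,150,.081)]:print(onz("top",*q))
# side check: box corner top front right at crop (430,425), front-left (105,125), cup
for x,y in[(430,425),(712,330),(105,125)]:print(onz("side",190+x/4,170+y/4,.055))
```

```text
a [0.5409 0.2328] [np.float64(0.0885), np.float64(0.104), np.float64(0.0932), np.float64(0.1042)] -0.06074654361515968 -0.04758354722080877
b [0.5363 0.1369] [np.float64(0.0886), np.float64(0.1041), np.float64(0.0901), np.float64(0.1048)] -0.038505139146833296 -0.04366198205712713
c [0.5318 0.0406] [np.float64(0.0887), np.float64(0.1033), np.float64(0.0895), np.float64(0.1041)] -0.027720790894377557 -0.052607274067833526
d [ 0.527  -0.0551] [np.float64(0.0896), np.float64(0.1034), np.float64(0.0888), np.float64(0.1041)] -0.03574511002551872 -0.043758179276216634
[[ 0.3134 -0.0007 -0.9496]
 [ 0.9496 -0.0017  0.3134]
 [-0.0018 -1.      0.0001]]
[0.4414 0.1424 0.064 ]
[0.4373 0.0251 0.074 ]
[ 0.5214 -0.1615  0.064 ]
[0.7393 0.1103 0.081 ]
[ 0.4737 -0.103   0.055 ]
[ 0.6448 -0.1107  0.055 ]
[0.4921 0.276  0.055 ]
```

Emit:
play_rows(steps="-30 20 -60 0 -3 0 255;-50 40 -115 0 -6 0 255;-75 40 -170 0 -9 0 255;-100 40 -225 0 -12 0 255;-125 40 -280 0 -15.6 0 255;-150 40 -335 0 -15.6 0 255;-170 40 -380 0 -15.6 0 255;-187 40 -420 0 -15.6 0 255;-187 40 -420 0 -15.6 0 255;-187 40 -420 0 -15.6 0 255;-187 80 -420 0 -15.6 0 255;-187 120 -420 0 -15.6 0 255;-187 130 -420 0 -15.6 0 255;-187 130 -420 0 -15.6 0 255")

```text
t: 1.85
position: [0.5276, 0.2613, 0.1015]
tcp_rot: [-0.511, -0.488, 0.489, 0.511]
ft_force: [0.6, -0.3, -0.0]
opening: -0.0003
```

Run:
```python
from h import *
from scipy.spatial.transform import Rotation as Rn
s=state();print(s["position"],Rn.from_quat(s["tcp_rot"]).as_matrix().round(3),s["ft_force"])
f=grab_frame("side");cv2.imwrite("pics/side1.png",cv2.resize(f[120:330,150:430,::-1],None,fx=2.5,fy=2.5))
```

```text
[0.52761911 0.26125726 0.10146216] [[ 0.045 -0.001 -0.999]
 [ 0.999 -0.     0.045]
 [-0.    -1.     0.001]] [ 0.61072727 -0.26561794 -0.00682904]
```

View pics/side1.png

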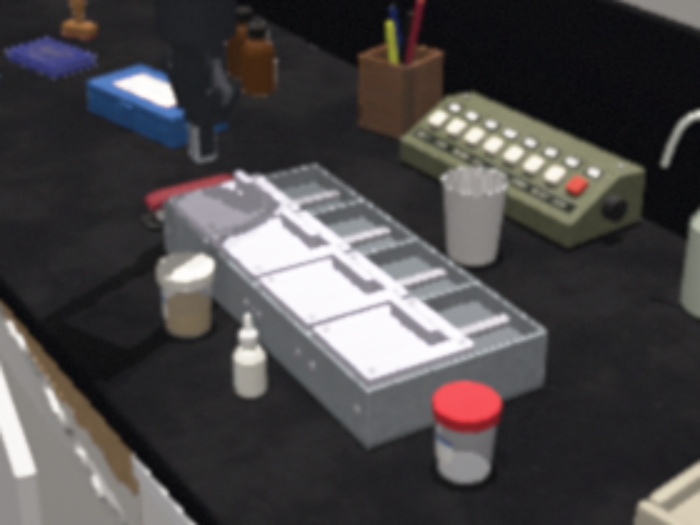

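The picture shows the shut fingertips, around (203,158), above the left half of cover a, with the plate in their shadow. Next I descend gently.

Emit:
play_rows(steps="0 15 0 0 0 0 255;0 30 0 0 0 0 255;0 36 0 0 0 0 255;0 36 0 0 0 0 255;0 36 0 0 0 0 255")

```text
t: 2.52
position: [0.5285, 0.2606, 0.0657]
tcp_rot: [0.512, 0.488, -0.488, -0.511]
ft_force: [-0.6, -0.2, -0.2]
opening: -0.0001
```

Emit:
play_rows(steps="0 1 0 0 0 0 255;0 2 0 0 0 0 255;0 2 0 0 0 0 255")

```text
t: 2.9
position: [0.5283, 0.2606, 0.0633]
tcp_rot: [-0.511, -0.488, 0.488, 0.511]
ft_force: [-0.2, -0.2, 0.2]
opening: 0.0002
```

Emit:
play_rows(steps="0 1 0 0 0 0 255;0 1 0 0 0 0 255;0 1 0 0 0 0 255")

```text
t: 3.28
position: [0.5283, 0.2606, 0.0623]
tcp_rot: [-0.511, -0.488, 0.488, 0.511]
ft_force: [0.0, -0.4, -0.5]
opening: 0.0001
```

Emit:
play_rows(steps="0 1 0 0 0 0 255;0 1 0 0 0 0 255;0 1 0 0 0 0 255")

```text
t: 3.65
position: [0.5284, 0.2606, 0.0619]
tcp_rot: [0.512, 0.488, -0.488, -0.511]
ft_force: [-1.3, -0.5, 4.6]
opening: 0.0
```

Emit:
play_rows(steps="0 1 0 0 0 0 255;0 1 0 0 0 0 255;0 1 0 0 0 0 255")

```text
t: 4.03
position: [0.5284, 0.2607, 0.0618]
tcp_rot: [0.512, 0.489, -0.488, -0.511]
ft_force: [-3.2, -1.8, 8.7]
opening: -0.0002
```

Emit:
play_rows(steps="0 -10 0 0 0 0 255;0 -25 0 0 0 0 255;-50 -25 0 0 0 0 255;-96 -25 0 0 0 0 255;-96 -25 0 0 0 0 255;-96 -10 0 0 0 0 255;-96 -4 0 0 0 0 255;-96 -4 0 0 0 0 255;-96 -4 0 0 0 0 255")

```text
t: 5.15
position: [0.5238, 0.1652, 0.0642]
tcp_rot: [-0.511, -0.488, 0.489, 0.511]
ft_force: [-1.1, 0.1, -0.5]
opening: -0.0
```

Emit:
play_rows(steps="0 1 0 0 0 0 255;0 2 0 0 0 0 255;0 3 0 0 0 0 255;0 3 0 0 0 0 255;0 3 0 0 0 0 255")

```text
t: 5.78
position: [0.5239, 0.1648, 0.0615]
tcp_rot: [0.512, 0.488, -0.488, -0.511]
ft_force: [0.6, 0.7, 1.5]
opening: -0.0003
```

Emit:
play_rows(steps="0 1 0 0 0 0 255;0 1 0 0 0 0 255;0 1 0 0 0 0 255")

```text
t: 6.15
position: [0.524, 0.1649, 0.0605]
tcp_rot: [0.511, 0.488, -0.488, -0.511]
ft_force: [-0.6, 2.3, 1.6]
opening: 0.0002
```

Emit:
play_rows(steps="0 1 0 0 0 0 255;0 2 0 0 0 0 255;0 2 0 0 0 0 255;0 2 0 0 0 0 255")

```text
t: 6.65
position: [0.524, 0.165, 0.0586]
tcp_rot: [-0.511, -0.489, 0.488, 0.511]
ft_force: [-0.8, 4.5, 5.0]
opening: 0.0004
```

Emit:
play_rows(steps="0 1 0 0 0 0 255;0 1 0 0 0 0 255;0 1 0 0 0 0 255")

```text
t: 7.02
position: [0.5242, 0.1651, 0.0585]
tcp_rot: [0.512, 0.489, -0.488, -0.511]
ft_force: [-1.1, 4.5, 7.4]
opening: -0.0
```

Cover b (centre ~[0.537, 0.137]) sinks about 3.5 mm under a light force, then reaches its stop. Cover a stayed rigid, so b is the unclamped one. I'll lift, centre the finger on b's rib and push.

Emit:
play_rows(steps="0 -8 0 0 0 0 255;0 -18 0 0 0 0 255;-27 -18 0 0 0 0 255;-27 -18 0 0 0 0 255;-27 -10 0 0 0 0 255;-27 -10 0 0 0 0 255;-27 -10 0 0 0 0 255")

```text
t: 7.9
position: [0.5223, 0.138, 0.0669]
tcp_rot: [-0.511, -0.488, 0.489, 0.512]
ft_force: [0.3, -0.1, -0.7]
opening: 0.0
```

Emit:
play_rows(steps="0 0 -4 0 0 0 255;0 0 -8 0 0 0 255;0 0 -12 0 0 0 255;0 0 -15 0 0 0 255;0 0 -18 0 0 0 255;0 0 -21 0 0 0 255;0 0 -24 0 0 0 255;0 0 -27 0 0 0 255;0 0 -30 0 0 0 255;0 0 -30 0 0 0 255")

```text
t: 9.15
position: [0.5528, 0.1363, 0.0672]
tcp_rot: [0.512, 0.488, -0.488, -0.511]
ft_force: [-0.0, 0.6, 1.0]
opening: -0.0002
```

Emit:
play_rows(steps="0 0 -3 0 0 0 255;0 0 -6 0 0 0 255;0 0 -9 0 0 0 255;0 0 -12 0 0 0 255;0 0 -15 0 0 0 255;0 0 -18 0 0 0 255;0 0 -21 0 0 0 255;0 0 -24 0 0 0 255;0 0 -27 0 0 0 255;0 0 -30 0 0 0 255")

```text
t: 10.4
position: [0.5827, 0.1349, 0.0672]
tcp_rot: [-0.511, -0.488, 0.488, 0.512]
ft_force: [-2.2, 0.7, -0.0]
opening: -0.0001
```

Run:
```python
from h import *
f=grab_frame("side");cv2.imwrite("pics/side2.png",cv2.resize(f[120:330,150:430,::-1],None,fx=2.5,fy=2.5))
```

```text
(no output)
```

View pics/side2.png

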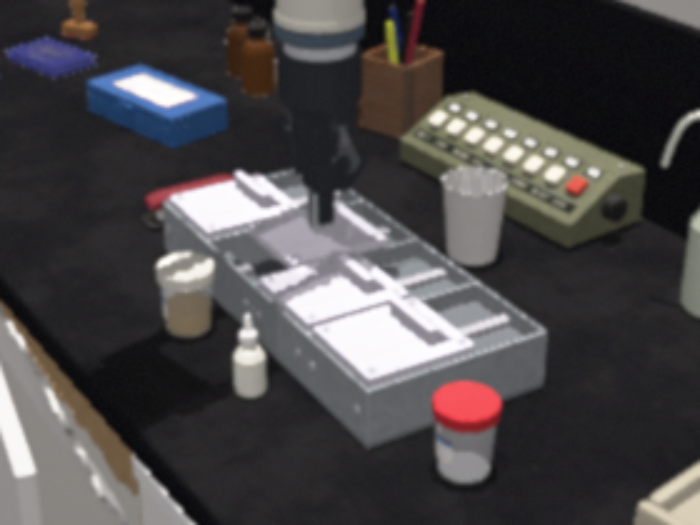

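Cover b is sliding: its rib now stands near (350,215) and there is a gap at its front, at (250,255). I'll keep pushing to the stop.

Emit:
play_rows(steps="0 0 -3 0 0 0 255;0 0 -6 0 0 0 255;0 0 -9 0 0 0 255;0 0 -12 0 0 0 255;0 0 -14 0 0 0 255;0 0 -14 0 0 0 255")

```text
t: 11.2
position: [0.5968, 0.1342, 0.0673]
tcp_rot: [0.512, 0.488, -0.488, -0.511]
ft_force: [-0.3, -0.8, -0.4]
opening: 0.0
```

Emit:
play_rows(steps="0 0 -2 0 0 0 255;0 0 -4 0 0 0 255;0 0 -4 0 0 0 255")

```text
t: 11.58
position: [0.6007, 0.1341, 0.0673]
tcp_rot: [0.512, 0.488, -0.488, -0.511]
ft_force: [-1.4, 0.7, -1.0]
opening: 0.0
```

Emit:
play_rows(steps="0 0 -2 0 0 0 255;0 0 -3 0 0 0 255;0 0 -3 0 0 0 255")

```text
t: 11.95
position: [0.6036, 0.1339, 0.0673]
tcp_rot: [0.512, 0.488, -0.488, -0.511]
ft_force: [-1.8, 0.3, -0.0]
opening: 0.0003
```

Emit:
play_rows(steps="0 0 -2 0 0 0 255;0 0 -3 0 0 0 255;0 0 -3 0 0 0 255")

```text
t: 12.32
position: [0.6045, 0.134, 0.0671]
tcp_rot: [-0.51, -0.487, 0.49, 0.513]
ft_force: [-10.5, -0.6, 4.7]
opening: -0.0003
```

Emit:
play_rows(steps="0 0 -1 0 0 0 255;0 0 -2 0 0 0 255;0 0 -2 0 0 0 255")

```text
t: 12.7
position: [0.6048, 0.1341, 0.067]
tcp_rot: [-0.509, -0.486, 0.491, 0.513]
ft_force: [-18.4, -0.6, 6.5]
opening: -0.0003
```

The force climbed to 18 N with no further travel, so the cover is at its stop. I'll back off along −x, then rise and pull clear.

Emit:
play_rows(steps="0 0 4 0 0 0 255;0 -2 12 0 0 0 255;0 -20 20 0 0 0 255;0 -60 20 0 0 0 255;0 -100 20 0 0 0 255;0 -130 40 0 0 0 255;40 -150 90 0 0 0 255;90 -150 110 0 0 0 255;140 -150 120 0 0 0 255;190 -150 130 0 0 0 255;240 -150 140 0 0 0 255;240 -150 140 0 0 0 255;240 -150 140 0 0 0 255")

```text
t: 14.32
position: [0.4798, 0.3797, 0.2184]
tcp_rot: [0.512, 0.489, -0.488, -0.511]
ft_force: [0.4, -0.3, 0.7]
opening: 0.0001
```

Run:
```python
from h import *
f=grab_frame("side");cv2.imwrite("pics/side3.png",cv2.resize(f[120:330,150:430,::-1],None,fx=2.5,fy=2.5))
f=grab_frame("top");cv2.imwrite("pics/top3r.png",f[:,:,::-1]);cv2.imwrite("pics/top3.png",cv2.resize(f[120:300,170:430,::-1],None,fx=3,fy=3,interpolation=cv2.INTER_CUBIC))
a=cv2.imread("pics/top0.png")
for n,(y0,y1,x0,x1) in dict(red=(220,262,380,415),stap=(195,262,180,203),white=(262,292,258,288),drop=(266,290,312,334),tumb=(130,170,266,302)).items():
    A=a[y0:y1,x0:x1].astype(np.float32).mean(2);B=f[y0:y1,x0:x1].astype(np.float32).mean(2)
    print(n,cv2.phaseCorrelate(A,B))
```

```text
red ((-0.05770376044008785, 0.44982179119800136), 0.9939528165040192)
stap ((0.09935808477332486, 0.038617839903416495), 0.9969853753293002)
white ((-0.09797065238348779, -0.02266429849764684), 0.9044266817304824)
drop ((0.16269866494081064, 0.0436631138908119), 0.8234783030218549)
tumb ((0.1228576427690733, -0.07522156628837706), 0.8525722788439857)
```

View pics/top3.png

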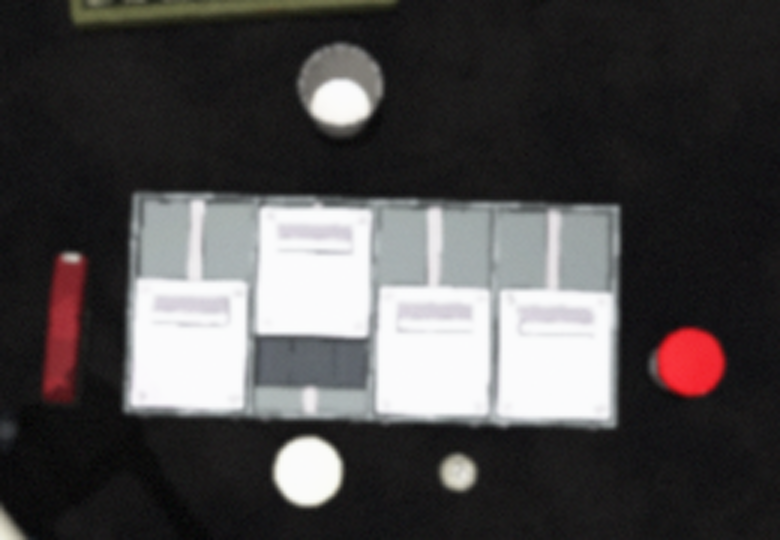

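View pics/side3.png

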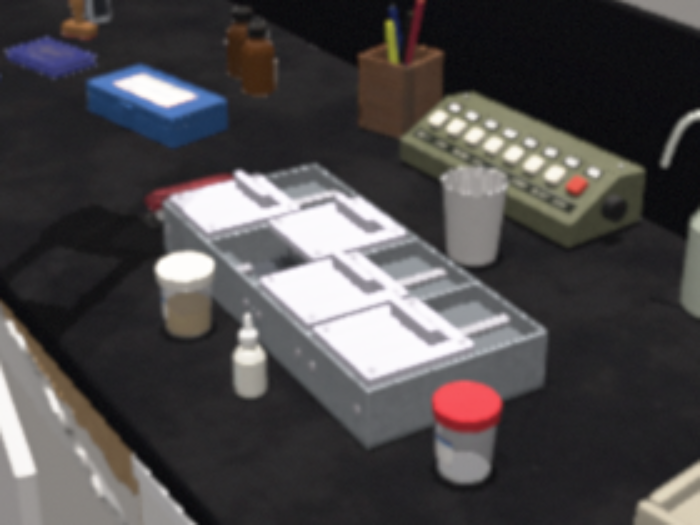

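Both views show cover b back against its stop. Its rib moved from about row 308 to row 233 in the top crop, which is 25 px or about 60 mm. The cover is level, the bystanders are unmoved and the arm is clear.

```bash
python3 -c "
from workcell import *
print(state()['t'],finish_job())"
```

```text
the job is handed in; nothing more can be done
14.425 None
```

Cover b, second from the left, was the unclamped one. I pushed it fully open and handed the job in at 14.4 s; no verdict was reported.

- **Finding it:** I pressed the left side of covers a and b with shut fingertips. Cover a stayed rigid, giving about 0.1 mm at 8.7 N. Cover b sank about 3.5 mm, starting at about 1.5 N, then came up against its stop. I did not press covers c and d once b had rocked.
- **Opening it:** I pushed b by the near face of its rib until it hit the stop. The force reached 18 N there, the highest I read at any point, and I then backed off and moved the arm clear.
- **Last checks:** The top view shows b moved by about 25 px, or about 60 mm, and both views show it level. The bystanders are upright and shifted by less than 0.5 px (about 1 mm). The largest reading was the red cup at 0.45 px, which I take to be measurement noise. The wrist force was close to zero before handing in.

No check failed. The one small disagreement was that the plates measured 104 mm long in the picture instead of 100 mm, probably because the edge of the front wall blended in. It made no difference to the moves.

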